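Clamp a board in its test fixture and start the test

TASK

Start the test of the circuit board in the bench test fixture: gently swing its raised lid fully shut, then turn the orange T-handle on the lid clockwise until the clamp clicks past its detent and stays locked, then press the green start button fully down and let it go. Never press the red stop button, and leave the other things on the bench where they are.

Things in the scene. Friction and masses are not known exactly. Their poses are not given: they have to be found in the camera images.
- fixture: board test fixture, fixed to the bench: dark box 240 (x) x 260 (y) mm whose rim is 78 mm high, a green circuit board in its recess. Origin: centre of its underside; its x axis points from the front (robot side) to the hinge at the back, y to its left, z up
- lid_hinge (a point): middle of the lid's hinge line, which runs along the fixture's y axis, 105 mm behind the fixture's centre and 80 mm above the bench; axes as the fixture's
- lid (a joint): angle of the aluminium lid with clear window: 0 = fully shut (level), positive = raised; starts about 1.05 to 1.3 rad open. The lid is 210 mm from hinge line to free edge, 250 mm wide, 20 mm thick and weighs 0.6 kg with its handle; shut, its flat upper face is 100 mm above the bench. Its stiff friction hinge (0.9 N m) holds it at any angle, so it must be pushed all the way down (1 to 4 N near the free edge) and does not spring up again
- lid_corner_left (a point): point on the lid's upper (outer) face 95 mm left (+y) of its middle and 195 mm from the hinge line, 15 mm in from the free edge; a good clear place to push. Axes turn with the lid: x towards the hinge, y along the hinge, z out of its upper face
- lid_corner_right (a point): the same on the right (-y)
- clamp_axis (a point): on the turning axis of the orange T-handle, at the mid height of its bar. The axis stands square to the lid, 175 mm from the hinge line, in the middle of its width. The bar is 100 mm long (50 mm either way from the axis), 18 mm thick and 22 mm high; its underside is 17 mm and its top 39 mm above the lid's upper face; below it is a hub of 34 mm diameter. The bar's length is this point's y axis, z is the turning axis
- clamp_left_end (a point): middle of that end of the T-handle's bar that bears a white line: the left (+y) end when the clamp is released; it turns with the handle
- clamp (a joint): T-handle angle, growing clockwise seen from above the lid: 0 = released, bar along the hinge's direction, white end left; 1.40 = locked, white end pointing back at the green dot, almost to the hinge (stop at 1.46). Resistance rises to about 0.35 N m, the handle springs back if let go before about 0.7 rad, and well past that it snaps by itself to 1.40 and stays. It may be pushed on the side of the bar or pinched and turned
- station: fixed push-button box, 85 (x) x 150 (y) x 52 mm, beside the fixture on its left or right; origin: centre of its underside, z up. The green start button stands 38 mm to its +y side, the red one 38 mm to its -y side
- start_top (a point): centre of the top of the green start button, 28 mm in diameter, about 70 mm above the bench; pressed straight down
- start (a joint): travel of the green start button: 0 = out, 0.006 m = fully down (about 5 N); springs back
- stop_top (a point): centre of the top of the red mushroom stop button, 40 mm in diameter, about 91 mm above the bench; not to be touched
- stop (a joint): travel of the red stop button: 0 = out, 0.006 m = pressed
- meter: bystander: red multimeter lying on its back, 185 x 88 x 50 mm, on the other side of the fixture from the button box; origin: centre of underside
- tin: bystander: round red tin, 72 mm in diameter, 22 mm high; origin: centre of underside
- spool: bystander: reel of solder wire standing on end, 60 mm in diameter, 46 mm high; origin: centre of underside
- flux: bystander: flux jar, 50 mm in diameter, 55 mm high; origin: centre of underside
- driver: bystander: blue screwdriver lying to the front right of the fixture, 170 mm long along its x; origin under its middle
- caliper: bystander: digital caliper lying flat, about 200 mm long along its x; origin under its slide
- pencup: bystander: green cup of pens, 72 mm in diameter, 125 mm high with the pens; origin: centre of underside
Things that resemble listed ones, but are neither listed nor needed, are in the scene too. There is more than one size of the station; the job needs the larger.

How it is judged:
By the outcome, as a careful person would: the job done as asked, in the order asked, and still so for the second after the job is handed in, with the robot touching nothing.
It also fails if it takes over 61 s, if anything falls off the work surface, if the arm or the gripper's body presses on something with over 40 N, if the wrist force passes 120 N, or if a joint passes its speed limit or range.

ROBOT

A 6-joint arm with a two-finger parallel gripper is mounted at the origin on the work surface. World frame = base frame: x ahead of the robot, y to its left, z up, the work surface at z = 0. Lengths are in m, angles in rad, forces in N, time in s.
With the tool pointing down it reaches from about 0.3 to 0.825 m from the base axis. Payload 5.4 kg.
Tool frame: the origin (TCP) lies at the very end of the fingers, on their centre line; the grasp point (between the pads) lies 19 mm behind it; z points along the fingers, y is the line along which they close (so a half turn about z gives the same grasp; the last joint's range is limited). The gripper opens to 92 mm and grips with 3 to 60 N. Pads are 20 mm wide; open, the fingers measure 128 mm over their backs; the gripper's body (75 mm by 189 mm) begins 69 mm behind the grasp point.
Start: joints at [1.051, 0.158, 1.597, -0, 1.386, -0.21], TCP at [0.175, 0.548, 0.215] pointing down, gripper open.
Joint ranges: [-2.91, 2.91], [-0.94, 2.29], [0.18, 2.7], [-1.29, 4.43], [0.17, 2.64], [-3, 3]. Speed limits (rad/s): [2.57, 2.57, 3.14, 3.14, 3.14, 3.14].

INTERFACE

Orientations are given as a 3x3 rotation matrix whose columns are the frame's x, y, z axes.
In Python, from cell import arm gives the robot as it stands.
- The arm moves only by the tool play_rows, never from a script. Its argument "increments" is a list of rows, each an object of numbers: "tx", "ty", "tz": the shift along the tool's x, y, z in mm; "twist": the turn about the tool's z in rad. A call has 1 to 10 rows; each row shifts and turns the commanded pose from where the row before left it, along the tool's axes as they then stand; what a row does not reach is not made up. A row lasts 1/8 s, in which the tool goes at most 62.5 mm and 10.7 degrees, less where a joint would pass 70% of its speed; a pose out of reach is approached as far as the arm can. A call is refused whole if a number of a shift passes 62.5 or a number of a turn 0.188, either way. A call with a gripper value outside its range is refused whole. "grip" is the finger opening in mm, from 0 to 91.9, set as the call begins (left out, the last holds). The fingers move at their own pace and stop on an object; the grip force is fixed at half the most. Time passes only in rows, so rows that do not move let the fingers close. It gives the time, the measured TCP pose, the force, the opening and the grip force at its end, in the units of the state.
- arm.read_state(): the state, without advancing time (a new reading comes with each control period).
- arm.camera(name): name is "scene" or "side" or "wrist"; returns a dict with "img" (420x560x3 uint8, red, green, blue), "range_z" (420x560 float32, m along the optical axis (not along the pixel's ray), 0 where there is no reading), "mtx" (3x3 intrinsics, pixels), "xyz" and "rotation" of the camera in the world; the wrist camera has in their place "tool_from_camera" (4x4, takes a point from camera to tool coordinates, whose origin is the TCP and whose axes are the flange's). Camera axes: x right, y down, z forward; pixel columns grow to the right and rows downward; lengths in m; the calibration is good to about 2 mm. The wrist camera is an equidistant fisheye: a pixel r from the principal point sees the ray r / f radians off the axis. A picture is of the moment at which its call begins: read the wrist's pose just before it.
- arm.hand_in(): hands the job in; it is judged then, once.
Trained networks look in a picture, given as the dict that the camera call returned (one of the last four; its "shot" number tells which), for a name from the list of things; names that differ only in an ending like _2 or _b are one class to them, and where a whole thing is asked for, a point or a joint stands for the part that bears it (a point fixed in the world has none). Each returns a list of dicts, best first, with "conf" (0 to 1); they miss things now and then, are a little off and sometimes report something else, mostly with a low value. They report only what shows in the picture. A call takes as long as a camera call. They do not tell look-alikes from the thing itself.
- arm.silhouettes(picture, target): "mask" (420x560 bool, what is visible of it) and "extent" ([left, top, right, bottom] in pixels, round what is visible of it).
The state is a dict: "t": time; "joints": joint angles; "qvel": joint speeds; "joint_efforts": joint torques, N m; "eef_pos": TCP position; "tool_rot": TCP orientation; "force": force on the tool from outside, world axes, zero at the start; "ft_torque": the same for the moment, N m; "gripper_width": opening from 0.0 (shut) to 1.0 (fully open); "gripper_force": force on a finger pad.
Only numpy, scipy, OpenCV 4.12 (cv2) and the standard library are available. Lean on these libraries where they do the work, as an engineer would, in place of code of your own. Each camera call takes 0.05 s, during which the arm holds its last target. There are 200 camera calls.

## Working session

There is one attempt and no reset: what is moved stays moved. The work goes in short steps, Python scripts to look and compute and a tool call to move; the robot and the scene stay as the last step left them, time stands still between calls to the robot, and variables do not carry over. Pictures are saved under pics/ and viewed, at most 10 in all, crops included, and the job is handed in when it is done.

Besides the shell and the picture viewer there is one more tool, called after "Emit:" as name(argument=value, ...) on one line, values as JSON. play_rows: Moves the arm, as the interface text tells. Its arguments: {"type":"object","properties":{"increments":{"type":"array","items":{"type":"object","properties":{"tx":{"type":"number"},"ty":{"type":"number"},"tz":{"type":"number"},"twist":{"type":"number"}}}},"grip":{"type":"number"}},"required":["increments"]}

```bash
mkdir -p pics
cat > h.py <<'E'
import numpy as np, cv2
from cell import arm
def pts(p):
    K=p["mtx"];z=p["range_z"];v,u=np.indices(z.shape)
    c=np.stack([(u-K[0,2])/K[0,0]*z,(v-K[1,2])/K[1,1]*z,z],-1)
    w=c@np.array(p["rotation"]).T+np.array(p["xyz"])
    w[z<=0]=np.nan
    return w
def save(p,n): cv2.imwrite("pics/"+n,p["img"][:,:,::-1])
E
python3 - <<'E'
from h import *
s=arm.read_state();print(s["t"],s["eef_pos"],np.round(s["tool_rot"],3).tolist())
for c in ["scene","side"]:
    p=arm.camera(c);save(p,c+"0.png");w=pts(p);np.savez(c+"0.npz",w=w,K=p["mtx"],x=p["xyz"],R=p["rotation"])
    print(c,np.round(p["xyz"],2))
    for n in ["fixture","lid","clamp","clamp_left_end","station","start","stop","start_top","stop_top","meter"]:
        try:
            for d in arm.silhouettes(p,n)[:3]:
                m=d["mask"];q=w[m]
                print(n,round(d["conf"],2),np.array(d["extent"]).round().tolist(),np.nanmedian(q,0).round(3),np.nanpercentile(q,2,axis=0).round(3),np.nanpercentile(q,98,axis=0).round(3))
        except Exception as e: print(n,e)
E
```

```text
0.0 [0.1749918  0.54708086 0.2136492 ] [[-0.952, 0.305, -0.001], [0.305, 0.952, -0.002], [0.0, -0.002, -1.0]]
scene [ 0.73 -0.93  1.2 ]
fixture 0.68 [231.0, 143.0, 336.0, 279.0] [ 0.607 -0.018  0.084] [ 0.454 -0.107  0.018] [0.705 0.157 0.271]
lid 0.86 [270.0, 137.0, 336.0, 262.0] [0.641 0.001 0.189] [ 0.576 -0.102  0.079] [0.709 0.142 0.273]
clamp 0.66 [296.0, 165.0, 318.0, 197.0] [0.638 0.019 0.263] [ 0.613 -0.023  0.2  ] [0.656 0.102 0.273]
clamp_left_end 0.63 [297.0, 163.0, 318.0, 192.0] [0.638 0.018 0.263] [ 0.612 -0.023  0.22 ] [0.656 0.08  0.273]
station 0.63 [150.0, 329.0, 188.0, 379.0] [ 0.385 -0.409  0.038] [ 0.348 -0.456  0.007] [ 0.411 -0.349  0.067]
stop 0.69 [233.0, 340.0, 251.0, 359.0] [ 0.551 -0.388  0.087] [ 0.534 -0.402  0.058] [ 0.567 -0.364  0.093]
stop 0.47 [296.0, 163.0, 318.0, 192.0] [0.638 0.018 0.263] [ 0.612 -0.023  0.221] [0.656 0.103 0.273]
start_top 0.61 [169.0, 334.0, 178.0, 341.0] [ 0.379 -0.373  0.054] [ 0.37  -0.382  0.048] [ 0.388 -0.36   0.058]
stop_top 0.71 [234.0, 343.0, 246.0, 354.0] [ 0.55  -0.389  0.088] [ 0.533 -0.402  0.078] [ 0.566 -0.369  0
[... 1015 characters left out ...]
 140.0] [ 0.383 -0.378  0.039] [ 0.348 -0.456  0.   ] [ 0.411 -0.344  0.067]
stop 0.68 [199.0, 325.0, 237.0, 360.0] [0.742 0.286 0.022] [0.71  0.249 0.001] [0.776 0.316 0.025]
stop 0.6 [334.0, 106.0, 341.0, 115.0] [ 0.378 -0.423  0.065] [ 0.366 -0.437  0.051] [ 0.389 -0.417  0.07 ]
stop_top 0.48 [330.0, 109.0, 343.0, 115.0] [ 0.377 -0.423  0.065] [ 0.365 -0.437  0.049] [ 0.388 -0.417  0.07 ]
meter 0.76 [259.0, 347.0, 361.0, 398.0] [0.556 0.367 0.039] [0.468 0.313 0.012] [0.644 0.408 0.049]
meter 0.59 [247.0, 150.0, 291.0, 187.0] [0.636 0.035 0.263] [ 0.58  -0.024  0.202] [0.656 0.072 0.274]
meter 0.31 [220.0, 126.0, 289.0, 268.0] [0.638 0.058 0.236] [ 0.578 -0.083  0.088] [0.709 0.153 0.274]
```

View pics/scene0.png

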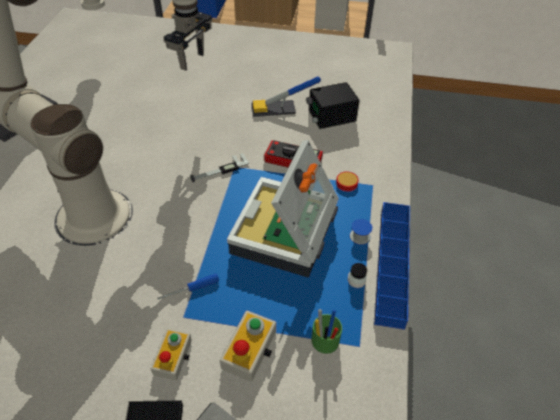

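View pics/side0.png

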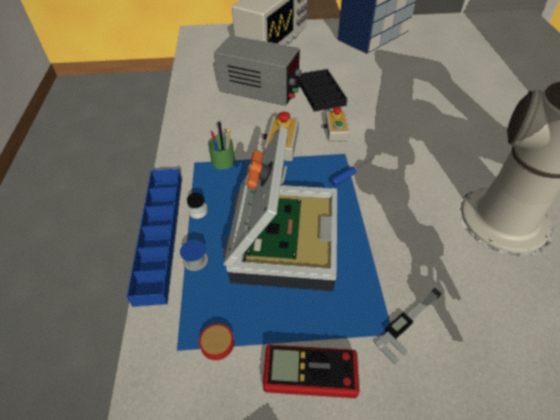

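The larger station is at scene (250,343), with green at (255,326) and red at (241,348). The look-alike is the small station at (172,353), with green at (174,339) and red at (165,356). By size I choose the larger. The lid stands raised at (305,190), with the orange handle at (308,177).

Run:
```python
from h import *
sc=np.load("scene0.npz")["w"];sd=np.load("side0.npz")["w"]
i1=cv2.imread("pics/scene0.png");i2=cv2.imread("pics/side0.png")
P=np.vstack([sc.reshape(-1,3),sd.reshape(-1,3)]);C=np.vstack([i1.reshape(-1,3),i2.reshape(-1,3)])
H=cv2.cvtColor(C[None],cv2.COLOR_BGR2HSV)[0].astype(int)
ok=~np.isnan(P[:,0])
def box(a,b,c,d,e,f): return ok&(P[:,0]>a)&(P[:,0]<b)&(P[:,1]>c)&(P[:,1]<d)&(P[:,2]>e)&(P[:,2]<f)
m=box(.38,.8,-.2,.26,.060,.084)
print("rim",m.sum(),cv2.minAreaRect(P[m][:,:2].astype(np.float32)))
m=box(.38,.8,-.2,.26,.02,.084)
print("body",m.sum(),cv2.minAreaRect(P[m][:,:2].astype(np.float32)))
# lid plane from scene outer/inner
for n,w in(("scene",sc),("side",sd)):
    q=w.reshape(-1,3);k=~np.isnan(q[:,0]);q=q[k]
    q=q[(q[:,0]>.5)&(q[:,0]<.8)&(q[:,1]>-.16)&(q[:,1]<.22)&(q[:,2]>.11)]
    best=None;r=np.random.default_rng(0)
    for _ in range(400):
        a=q[r.choice(len(q),3,False)];nn=np.cross(a[1]-a[0],a[2]-a[0]);L=np.linalg.norm(nn)
        if L<1e-5: continue
        nn/=L;e=abs((q-a[0])@nn)<.003
        if best is None or e.sum()>best.sum(): best=e
    g=q[best];c=g.mean(0);nn=np.linalg.svd(g-c)[2][2];nn*=-np.sign(nn[0])
    print(n,"lid",len(q),best.sum(),"c",c.round(3),"n",nn.round(3),"angle",np.arctan2(np.hypot(*nn[:2]),abs(nn[2])).round(3),g.min(0).round(3),g.max(0).round(3))
m=box(.45,.66,-.5,-.25,.045,.058)
print("station top",m.sum(),cv2.minAreaRect(P[m][:,:2].astype(np.float32)))
m=box(.45,.66,-.5,-.25,.056,.12)
gr=m&(H[:,0]>40)&(H[:,0]<95)&(H[:,1]>90);rd=m&((H[:,0]<8)|(H[:,0]>172))&(H[:,1]>120)
for n,k in(("green",gr),("red",rd)): print(n,k.sum(),np.median(P[k],0).round(3),P[k].min(0).round(3),P[k].max(0).round(3))
orr=box(.5,.8,-.1,.15,.15,.35)&(H[:,0]<18)&(H[:,0]>3)&(H[:,1]>170)
print("orange",orr.sum(),np.median(P[orr],0).round(3),P[orr].min(0).round(3),P[orr].max(0).round(3))
```

```text
rim 10031 ((0.6341462731361389, 0.024731546640396118), (0.2666500508785248, 0.36001989245414734), 80.16195678710938)
body 13375 ((0.5754469633102417, 0.035184770822525024), (0.47385913133621216, 0.3823503255844116), 11.540430068969727)
scene lid 3904 2153 c [0.634 0.011 0.199] n [-0.891  0.148 -0.43 ] angle 1.126 [ 0.58  -0.105  0.11 ] [0.695 0.154 0.276]
side lid 3711 1676 c [0.639 0.053 0.208] n [-0.886  0.159 -0.435] angle 1.12 [ 0.579 -0.094  0.11 ] [0.706 0.153 0.276]
station top 1883 ((0.5578961372375488, -0.34666815400123596), (0.15319053828716278, 0.08610018342733383), 76.97289276123047)
green 83 [ 0.567 -0.313  0.074] [ 0.555 -0.325  0.065] [ 0.578 -0.298  0.08 ]
red 263 [ 0.55  -0.383  0.088] [ 0.533 -0.403  0.069] [ 0.567 -0.367  0.095]
orange 558 [0.641 0.026 0.266] [ 0.622 -0.027  0.253] [0.658 0.075 0.278]
```

Emit:
play_rows(grip=0, increments=[{"twist":-0.139,"tz":-40},{"tz":-50},{"tz":-50},{"tx":-42,"ty":-27},{"tx":-42,"ty":-27},{"tx":-42,"ty":-27},{"tx":-42,"ty":-27},{"tx":-42,"ty":-27},{"tx":-42,"ty":-27},{"tx":-42,"ty":-27}])

```text
$.increments[0]: bad value
```

Emit:
play_rows(increments=[{"tx":-42,"ty":-27},{"tx":-42,"ty":-27},{"tx":-42,"ty":-27},{"tx":-42,"ty":-27},{"tx":-42,"ty":-27},{"tx":-42,"ty":-27},{},{}])

```text
$.increments[0]: bad value
```

```bash
cat >> h.py <<'E'
xF=np.array([.9855,-.17]);yF=np.array([.17,.985])
def st():
    s=arm.read_state();p=s["eef_pos"];R=s["tool_rot"]
    print("t",round(s["t"],2),"F-coords",np.round([p[:2]@xF,p[:2]@yF,p[2]],4),"toolx",np.round(np.array(R)[:,0],3),"f",np.round(s["force"],2),"grip",np.round(s["gripper_width"],3))
E
python3 -c "
from h import *
st()
p=arm.camera('side');save(p,'side1.png')"
```

```text
t 1.1 F-coords [0.0797 0.5692 0.2146] toolx [-0.952  0.305  0.   ] f [-0.95  0.13  0.05] grip 0.996
```

View pics/side1.png

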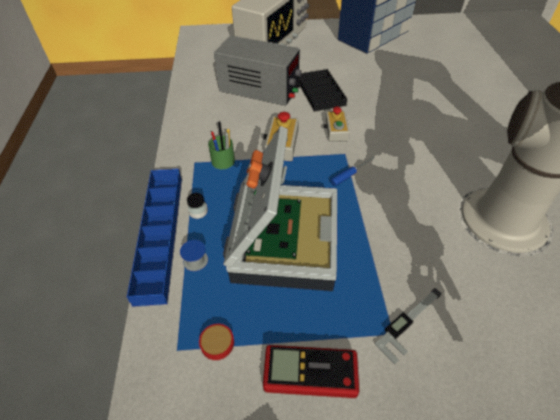

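The calls were refused, so nothing moved and the picture is unchanged. The rows probably need all four fields.

Emit:
play_rows(grip=0, increments=[{"tx":0,"ty":0,"tz":-40,"twist":-0.139},{"tx":0,"ty":0,"tz":-50,"twist":0},{"tx":0,"ty":0,"tz":-50,"twist":0},{"tx":-42,"ty":-27,"tz":0,"twist":0},{"tx":-42,"ty":-27,"tz":0,"twist":0},{"tx":-42,"ty":-27,"tz":0,"twist":0},{"tx":-42,"ty":-27,"tz":0,"twist":0},{"tx":-42,"ty":-27,"tz":0,"twist":0},{"tx":-42,"ty":-27,"tz":0,"twist":0},{"tx":-42,"ty":-27,"tz":0,"twist":0}])

```text
t: 2.4
eef_pos: [0.434, 0.3102, 0.3547]
tool_rot: [[-0.985, 0.17, 0.0], [0.17, 0.985, 0.0], [-0.0, 0.0, -1.0]]
force: [-0.5, -0.4, 0.6]
gripper_width: 0.005
gripper_force: 0.0
```

Emit:
play_rows(increments=[{"tx":-42,"ty":-27,"tz":0,"twist":0},{"tx":-42,"ty":-27,"tz":0,"twist":0},{"tx":-42,"ty":-27,"tz":0,"twist":0},{"tx":-42,"ty":-27,"tz":0,"twist":0},{"tx":-42,"ty":-27,"tz":0,"twist":0},{"tx":-42,"ty":-27,"tz":0,"twist":0},{"tx":0,"ty":0,"tz":0,"twist":0},{"tx":0,"ty":0,"tz":50,"twist":0},{"tx":0,"ty":0,"tz":50,"twist":0},{"tx":0,"ty":0,"tz":0,"twist":0}])

```text
t: 3.65
eef_pos: [0.6503, 0.1099, 0.2497]
tool_rot: [[-0.986, 0.169, -0.01], [0.169, 0.986, 0.0], [0.01, -0.001, -1.0]]
force: [-0.1, 0.4, 0.6]
gripper_width: 0.003
gripper_force: 0.0
```

```bash
python3 -c "
from h import *
st()
p=arm.camera('side');save(p,'side2.png')"
```

```text
t 3.65 F-coords [0.6222 0.2188 0.2497] toolx [-0.986  0.169  0.01 ] f [-0.1   0.41  0.65] grip 0.003
```

View pics/side2.png

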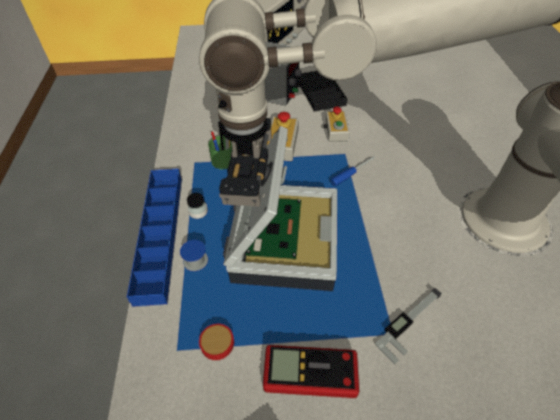

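Emit:
play_rows(increments=[{"tx":13,"ty":0,"tz":0,"twist":0},{"tx":13,"ty":0,"tz":0,"twist":0},{"tx":13,"ty":0,"tz":0,"twist":0},{"tx":11,"ty":0,"tz":6.5,"twist":0},{"tx":11,"ty":0,"tz":6.5,"twist":0},{"tx":11,"ty":0,"tz":6.5,"twist":0},{"tx":9,"ty":0,"tz":8.8,"twist":0},{"tx":9,"ty":0,"tz":8.8,"twist":0},{"tx":9,"ty":0,"tz":8.8,"twist":0}])

```text
t: 4.82
eef_pos: [0.556, 0.1262, 0.209]
tool_rot: [[-0.985, 0.17, 0.001], [0.17, 0.985, 0.001], [-0.001, 0.001, -1.0]]
force: [1.3, 1.2, 2.7]
gripper_width: 0.001
gripper_force: 1.2
```

```bash
python3 -c "
from h import *
st()"
```

```text
t 4.83 F-coords [0.5265 0.2188 0.209 ] toolx [-0.985  0.17  -0.001] f [1.3  1.19 2.67] grip 0.001
```

Emit:
play_rows(increments=[{"tx":7,"ty":0,"tz":10.5,"twist":0},{"tx":7,"ty":0,"tz":10.5,"twist":0},{"tx":7,"ty":0,"tz":10.5,"twist":0},{"tx":5,"ty":0,"tz":11.7,"twist":0},{"tx":5,"ty":0,"tz":11.7,"twist":0},{"tx":5,"ty":0,"tz":11.7,"twist":0},{"tx":3,"ty":0,"tz":10,"twist":0},{"tx":2,"ty":0,"tz":9,"twist":0},{"tx":2,"ty":0,"tz":8,"twist":0},{"tx":0,"ty":0,"tz":5,"twist":0}])

```text
t: 6.08
eef_pos: [0.5132, 0.1331, 0.1094]
tool_rot: [[-0.985, 0.17, -0.001], [0.17, 0.985, 0.0], [0.001, -0.0, -1.0]]
force: [-1.2, 0.3, 0.5]
gripper_width: 0.004
gripper_force: 0.7
```

Emit:
play_rows(increments=[{"tx":0,"ty":0,"tz":4,"twist":0},{"tx":0,"ty":0,"tz":2,"twist":0},{"tx":0,"ty":0,"tz":2,"twist":0}])

```text
t: 6.45
eef_pos: [0.5138, 0.1331, 0.1021]
tool_rot: [[-0.985, 0.17, 0.0], [0.17, 0.985, 0.0], [-0.0, 0.0, -1.0]]
force: [-1.1, -0.5, 1.5]
gripper_width: 0.006
gripper_force: 0.6
```

Emit:
play_rows(increments=[{"tx":0,"ty":0,"tz":2,"twist":0},{"tx":0,"ty":0,"tz":1,"twist":0},{"tx":0,"ty":0,"tz":1,"twist":0},{"tx":0,"ty":0,"tz":0,"twist":0}])

```text
t: 6.95
eef_pos: [0.5139, 0.1331, 0.1003]
tool_rot: [[-0.986, 0.17, -0.0], [0.17, 0.986, -0.0], [0.0, -0.0, -1.0]]
force: [-7.8, -1.0, 14.8]
gripper_width: 0.004
gripper_force: 7.6
```

Emit:
play_rows(increments=[{"tx":0,"ty":0,"tz":-5,"twist":0},{"tx":0,"ty":0,"tz":-40,"twist":0},{"tx":20,"ty":20,"tz":-50,"twist":0},{"tx":50,"ty":20,"tz":0,"twist":0},{"tx":50,"ty":20,"tz":0,"twist":0},{"tx":0,"ty":0,"tz":0,"twist":0}])

```text
t: 7.7
eef_pos: [0.4036, 0.2139, 0.1929]
tool_rot: [[-0.986, 0.166, -0.0], [0.166, 0.986, 0.0], [0.0, 0.0, -1.0]]
force: [0.6, -0.9, 1.0]
gripper_width: 0.006
gripper_force: 0.0
```

Run:
```python
from h import *
st()
Q=[]
for c in ["scene","side"]:
    p=arm.camera(c);save(p,c+"3.png");w=pts(p);im=p["img"]
    H=cv2.cvtColor(im,cv2.COLOR_RGB2HSV).astype(int)
    f=np.stack([w[...,:2]@xF,w[...,:2]@yF,w[...,2]],-1)
    r=(f[...,0]>.42)&(f[...,0]<.7)&(f[...,1]>0)&(f[...,1]<.27)
    l=r&(f[...,2]>.092)&(f[...,2]<.108)
    print(c,"lid z",np.percentile(f[l][:,2],[5,50,95]).round(4),"xF",np.percentile(f[l][:,0],[1,99]).round(3),"yF",np.percentile(f[l][:,1],[1,99]).round(3))
    a=f[l];print(" z fit", np.linalg.lstsq(np.c_[a-a.mean(0)][:,:2],a[:,2]-a[:,2].mean(),rcond=None)[0].round(3))
    o=r&(f[...,2]>.125)&(f[...,2]<.16)&(H[...,0]<20)&(H[...,1]>130)
    q=f[o];Q.append(q)
    print(c,len(q),"orange",q.min(0).round(3),q.max(0).round(3),cv2.minAreaRect(q[:,:2].astype(np.float32)))
    v,u=np.nonzero(o);print("pix",u.min(),u.max(),v.min(),v.max())
    if c=="side": cv2.imwrite("pics/crop3.png",cv2.resize(im[120:320,180:380,::-1],None,fx=3,fy=3))
```

```text
t 7.7 F-coords [0.3614 0.2793 0.1929] toolx [-0.986  0.166  0.   ] f [ 0.62 -0.9   1.01] grip 0.006
scene lid z [0.0928 0.0986 0.1031] xF [0.46 0.68] yF [0.008 0.255]
 z fit [-0.008 -0.   ]
scene 176 orange [0.48  0.082 0.125] [0.51  0.177 0.144] ((0.4952584505081177, 0.12920068204402924), (0.028483478352427483, 0.09378468990325928), 6.5355224609375)
pix 252 267 186 211
side lid z [0.0927 0.0995 0.1023] xF [0.461 0.679] yF [0.011 0.257]
 z fit [-0.013 -0.   ]
side 284 orange [0.479 0.087 0.125] [0.509 0.184 0.143] ((0.49398472905158997, 0.1348278671503067), (0.02954407036304474, 0.09684170037508011), 9.118538856506348)
pix 310 323 196 231
```

View pics/crop3.png

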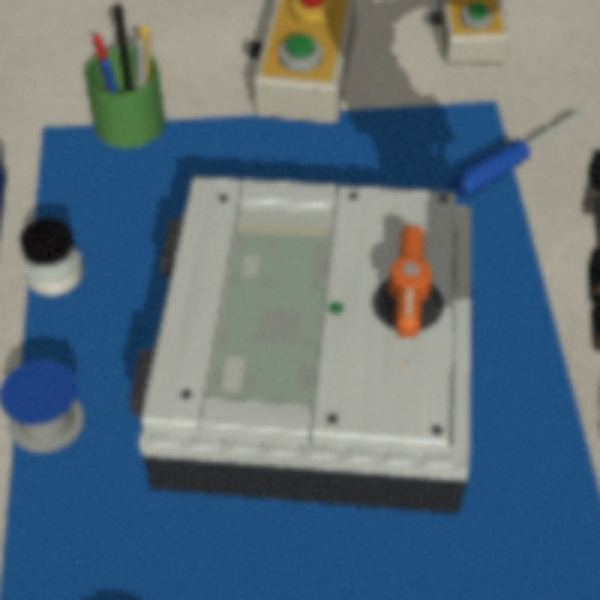

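Lid is shut: its top reads z≈0.099 and level. The bar's white end is at the left (crop 407,330) and the axis is at about F(0.494,0.132). Next I go in front of the white end.

Emit:
play_rows(increments=[{"tx":-31,"ty":-37,"tz":0,"twist":0},{"tx":-31,"ty":-37,"tz":0,"twist":0},{"tx":-31,"ty":-37,"tz":0,"twist":0},{"tx":0,"ty":0,"tz":0,"twist":0},{"tx":0,"ty":0,"tz":30,"twist":0},{"tx":0,"ty":0,"tz":25,"twist":0},{"tx":0,"ty":0,"tz":0,"twist":0},{"tx":0,"ty":0,"tz":0,"twist":0}])

```text
t: 8.8
eef_pos: [0.4792, 0.0874, 0.1391]
tool_rot: [[-0.985, 0.17, 0.001], [0.17, 0.985, -0.0], [-0.001, 0.0, -1.0]]
force: [0.4, 0.6, 0.2]
gripper_width: 0.008
gripper_force: 0.0
```

```bash
python3 -c "
from h import *
st()"
```

```text
t 8.8 F-coords [0.4574 0.1676 0.1391] toolx [-0.985  0.17  -0.001] f [0.38 0.57 0.19] grip 0.008
```

Emit:
play_rows(increments=[{"tx":0,"ty":0,"tz":15,"twist":0},{"tx":0,"ty":0,"tz":15,"twist":0},{"tx":0,"ty":0,"tz":0,"twist":0},{"tx":-9,"ty":0,"tz":0,"twist":0},{"tx":-9,"ty":0,"tz":0,"twist":0},{"tx":0,"ty":0,"tz":0,"twist":0}])

```text
t: 9.55
eef_pos: [0.4973, 0.0841, 0.1085]
tool_rot: [[-0.985, 0.17, 0.001], [0.17, 0.985, -0.0], [-0.001, 0.0, -1.0]]
force: [0.2, -0.6, 0.5]
gripper_width: 0.004
gripper_force: 0.0
```

Emit:
play_rows(increments=[{"tx":-5.1,"ty":2.3,"tz":0,"twist":0.14},{"tx":-5.1,"ty":2.3,"tz":0,"twist":0.14},{"tx":-5.1,"ty":2.3,"tz":0,"twist":0.14},{"tx":-5.1,"ty":2.3,"tz":0,"twist":0.14},{"tx":0,"ty":0,"tz":0,"twist":0}])

```text
t: 10.18
eef_pos: [0.5178, 0.0859, 0.1081]
tool_rot: [[-0.745, 0.667, -0.002], [0.667, 0.745, 0.001], [0.002, -0.0, -1.0]]
force: [-3.3, 3.7, 3.0]
gripper_width: 0.008
gripper_force: 2.3
```

```bash
python3 -c "
from h import *
st()"
```

```text
t 10.18 F-coords [0.4957 0.1726 0.1081] toolx [-0.745  0.667  0.002] f [-3.26  3.66  3.04] grip 0.008
```

Emit:
play_rows(increments=[{"tx":-5.1,"ty":2.3,"tz":0,"twist":0.14},{"tx":-5.1,"ty":2.3,"tz":0,"twist":0.14},{"tx":-5.1,"ty":2.3,"tz":0,"twist":0.14},{"tx":-5.1,"ty":2.3,"tz":0,"twist":0.14},{"tx":-5.1,"ty":2.3,"tz":0,"twist":0.14},{"tx":-5.1,"ty":2.3,"tz":0,"twist":0.14},{"tx":0,"ty":0,"tz":0,"twist":0}])

```text
t: 11.05
eef_pos: [0.5445, 0.0649, 0.1082]
tool_rot: [[-0.002, 1.0, 0.001], [1.0, 0.002, -0.0], [-0.0, 0.001, -1.0]]
force: [0.9, 0.8, -0.5]
gripper_width: 0.006
gripper_force: 0.0
```

```bash
python3 -c "
from h import *
st()"
```

```text
t 11.05 F-coords [0.5256 0.1565 0.1082] toolx [-0.002  1.    -0.   ] f [ 0.94  0.78 -0.54] grip 0.006
```

Emit:
play_rows(increments=[{"tx":10,"ty":0,"tz":0,"twist":0},{"tx":15,"ty":0,"tz":-20,"twist":0},{"tx":40,"ty":0,"tz":-40,"twist":0},{"tx":40,"ty":0,"tz":-40,"twist":0},{"tx":40,"ty":-20,"tz":-20,"twist":0},{"tx":40,"ty":-30,"tz":0,"twist":0},{"tx":0,"ty":0,"tz":0,"twist":0}])

```text
t: 11.92
eef_pos: [0.4922, 0.2533, 0.2285]
tool_rot: [[-0.007, 1.0, 0.0], [1.0, 0.007, 0.001], [0.001, 0.0, -1.0]]
force: [0.1, -0.7, -0.3]
gripper_width: 0.005
gripper_force: 0.0
```

Run:
```python
from h import *
st()
for c in ["scene","side"]:
    p=arm.camera(c);w=pts(p);im=p["img"]
    H=cv2.cvtColor(im,cv2.COLOR_RGB2HSV).astype(int)
    f=np.stack([w[...,:2]@xF,w[...,:2]@yF,w[...,2]],-1)
    o=(f[...,0]>.42)&(f[...,0]<.7)&(f[...,1]>0)&(f[...,1]<.27)&(f[...,2]>.125)&(f[...,2]<.16)&(H[...,0]<20)&(H[...,1]>130)
    q=f[o]
    if len(q)>5: print(c,len(q),q.min(0).round(3),q.max(0).round(3),cv2.minAreaRect(q[:,:2].astype(np.float32)))
    # station
    m=(w[...,0]>.45)&(w[...,0]<.66)&(w[...,1]>-.5)&(w[...,1]<-.25)&(w[...,2]>.06)
    g=m&(H[...,0]>40)&(H[...,0]<95)&(H[...,1]>90)
    gt=g&(w[...,2]>.066)
    if gt.sum()>3: print("green",gt.sum(),np.median(w[gt],0).round(4),cv2.minEnclosingCircle(w[gt][:,:2].astype(np.float32)))
    if c=="scene":
        a=cv2.resize(im[120:300,190:370,::-1],None,fx=2.2,fy=2.2);b=cv2.resize(im[290:390,140:300,::-1],None,fx=2.4,fy=2.4)
        b=cv2.copyMakeBorder(b,0,a.shape[0]-b.shape[0],0,0,cv2.BORDER_CONSTANT)
        cv2.imwrite("pics/crop4.png",np.hstack([a,b]))
```

```text
t 11.93 F-coords [0.442  0.3332 0.2285] toolx [-0.007  1.     0.001] f [ 0.15 -0.71 -0.3 ] grip 0.005
scene 217 [0.448 0.114 0.125] [0.541 0.145 0.145] ((0.4934406876564026, 0.13061703741550446), (0.09042906761169434, 0.02895088866353035), 18.724550247192383)
green 87 [ 0.5667 -0.3121  0.0734] ((0.5653207898139954, -0.31151315569877625), 0.014604594558477402)
side 32 [0.485 0.117 0.131] [0.505 0.147 0.143] ((0.49467939138412476, 0.13235177099704742), (0.02019602805376053, 0.029886415228247643), 1.1129162311553955)
green 48 [ 0.568  -0.3061  0.075 ] ((0.5679565668106079, -0.3090404272079468), 0.013575940392911434)
```

View pics/crop4.png

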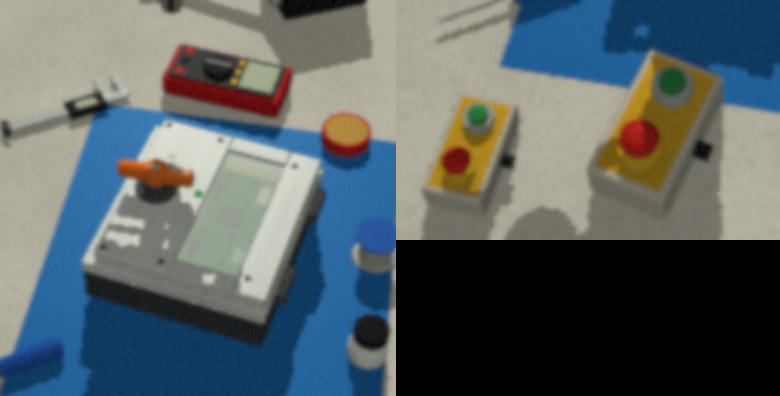

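The handle bar now points back at the green dot (crop 198,193), so it is locked. The large station's green button (670,85) is clear. Measured position: (0.567,-0.310), top about 0.072.

Emit:
play_rows(increments=[{"tx":-50,"ty":7,"tz":0,"twist":0},{"tx":-50,"ty":7,"tz":0,"twist":0},{"tx":-50,"ty":7,"tz":0,"twist":0},{"tx":-50,"ty":7,"tz":0,"twist":0},{"tx":-50,"ty":7,"tz":0,"twist":0},{"tx":-50,"ty":7,"tz":0,"twist":0},{"tx":-50,"ty":7,"tz":0,"twist":0},{"tx":-50,"ty":7,"tz":0,"twist":0},{"tx":-50,"ty":7,"tz":0,"twist":0},{"tx":0,"ty":0,"tz":0,"twist":0}])

```text
t: 13.28
eef_pos: [0.5566, -0.2041, 0.2274]
tool_rot: [[0.005, 1.0, -0.001], [1.0, -0.005, -0.001], [-0.001, -0.001, -1.0]]
force: [0.5, -0.2, -0.3]
gripper_width: 0.006
gripper_force: 0.0
```

Emit:
play_rows(increments=[{"tx":-50,"ty":6,"tz":0,"twist":0},{"tx":-50,"ty":6,"tz":0,"twist":0},{"tx":0,"ty":0,"tz":50,"twist":0},{"tx":0,"ty":0,"tz":30,"twist":0},{"tx":0,"ty":0,"tz":0,"twist":0},{"tx":0,"ty":0,"tz":0,"twist":0}])

```text
t: 14.02
eef_pos: [0.5698, -0.3, 0.1498]
tool_rot: [[-0.0, 1.0, 0.002], [1.0, 0.0, -0.001], [-0.001, 0.002, -1.0]]
force: [-0.2, -0.5, 0.3]
gripper_width: 0.006
gripper_force: 0.0
```

Emit:
play_rows(increments=[{"tx":-10,"ty":-3,"tz":20,"twist":0},{"tx":0,"ty":0,"tz":30,"twist":0},{"tx":0,"ty":0,"tz":20,"twist":0},{"tx":0,"ty":0,"tz":3,"twist":0},{"tx":0,"ty":0,"tz":3,"twist":0},{"tx":0,"ty":0,"tz":3,"twist":0},{"tx":0,"ty":0,"tz":0,"twist":0}])

```text
t: 14.9
eef_pos: [0.5666, -0.3101, 0.0701]
tool_rot: [[-0.0, 1.0, 0.001], [1.0, 0.0, -0.001], [-0.001, 0.001, -1.0]]
force: [-0.5, 1.0, 4.3]
gripper_width: 0.007
gripper_force: 2.1
```

Emit:
play_rows(increments=[{"tx":0,"ty":0,"tz":2,"twist":0},{"tx":0,"ty":0,"tz":2,"twist":0},{"tx":0,"ty":0,"tz":0,"twist":0}])

```text
t: 15.28
eef_pos: [0.5668, -0.3102, 0.0687]
tool_rot: [[-0.0, 1.0, 0.001], [1.0, 0.0, -0.001], [-0.001, 0.001, -1.0]]
force: [-8.1, 5.5, 19.3]
gripper_width: 0.007
gripper_force: 9.6
```

Emit:
play_rows(increments=[{"tx":0,"ty":0,"tz":0.7,"twist":0},{"tx":0,"ty":0,"tz":0,"twist":0},{"tx":0,"ty":0,"tz":0,"twist":0}])

```text
t: 15.65
eef_pos: [0.5668, -0.3102, 0.0686]
tool_rot: [[-0.0, 1.0, 0.001], [1.0, 0.0, -0.001], [-0.001, 0.001, -1.0]]
force: [-8.4, 5.7, 23.0]
gripper_width: 0.007
gripper_force: 11.2
```

Emit:
play_rows(increments=[{"tx":0,"ty":0,"tz":-6,"twist":0},{"tx":0,"ty":0,"tz":-10,"twist":0},{"tx":0,"ty":0,"tz":-50,"twist":0},{"tx":0,"ty":0,"tz":-50,"twist":0},{"tx":50,"ty":-30,"tz":-20,"twist":0},{"tx":50,"ty":-30,"tz":0,"twist":0},{"tx":30,"ty":-50,"tz":0,"twist":0},{"tx":30,"ty":-50,"tz":0,"twist":0},{"tx":0,"ty":0,"tz":0,"twist":0}])

```text
t: 16.77
eef_pos: [0.403, -0.1469, 0.1988]
tool_rot: [[-0.001, 1.0, -0.002], [1.0, 0.001, 0.002], [0.002, -0.002, -1.0]]
force: [-0.2, -1.6, -0.4]
gripper_width: 0.006
gripper_force: 0.0
```

Run:
```python
from h import *
st()
p=arm.camera("scene");save(p,"scene5.png")
```

```text
t 16.77 F-coords [ 0.4222 -0.0762  0.1988] toolx [-0.001  1.     0.002] f [-0.19 -1.65 -0.44] grip 0.006
```

View pics/scene5.png

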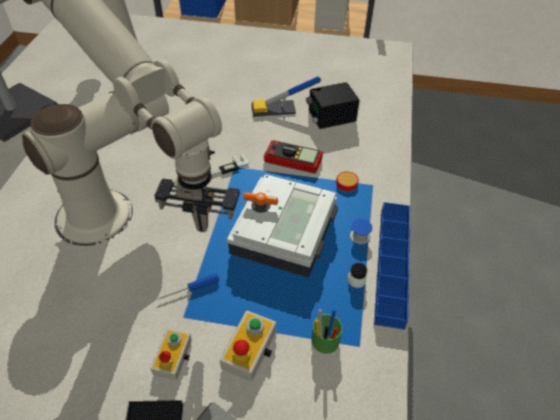

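The lid is shut, the handle at (262,199) points back, and the bystanders haven't moved. One concern is whether my wide fingertip bottomed on the grey collar rather than on the button, so I check the collar's height.

Run:
```python
from h import *
for c in ["scene"]*4+["side"]*3:
    p=arm.camera(c);w=pts(p);H=cv2.cvtColor(p["img"],cv2.COLOR_RGB2HSV).astype(int)
    r=np.hypot(w[...,0]-.567,w[...,1]+.310)
    o=[]
    for a,b in((0,.006),(.006,.011),(.011,.015),(.015,.018),(.018,.022),(.024,.030)):
        m=(r>=a)&(r<b)&(w[...,2]>.03); o.append((int(m.sum()),*np.nanpercentile(w[m][:,2],[50,90]).round(4)) if m.sum() else None)
    print(c,o)
```

```text
scene [(17, np.float64(0.0741), np.float64(0.0761)), (44, np.float64(0.0745), np.float64(0.0763)), (66, np.float64(0.0685), np.float64(0.0746)), (31, np.float64(0.0634), np.float64(0.0673)), (99, np.float64(0.0621), np.float64(0.0652)), (131, np.float64(0.0525), np.float64(0.0551))]
scene [(17, np.float64(0.0736), np.float64(0.0763)), (40, np.float64(0.074), np.float64(0.0766)), (62, np.float64(0.0707), np.float64(0.0741)), (36, np.float64(0.064), np.float64(0.0672)), (93, np.float64(0.0617), np.float64(0.0653)), (134, np.float64(0.0526), np.float64(0.0555))]
scene [(15, np.float64(0.0735), np.float64(0.0764)), (44, np.float64(0.0736), np.float64(0.076)), (63, np.float64(0.0693), np.float64(0.0752)), (37, np.float64(0.0635), np.float64(0.0669)), (92, np.float64(0.0612), np.float64(0.0649)), (130, np.float64(0.052), np.float64(0.0548))]
scene [(16, np.float64(0.0738), np.float64(0.0754)), (42, np.float64(0.0747), np.float64(0.0764)), (65, np.float64(0.069), np.float64(0.0758)), (33, np.float64(0.0641), np.float64(0.0675)), (99, np.float64(0.0614), np.float64(0.0652)), (128, np.float64
[... 169 characters left out ...]
), (27, np.float64(0.065), np.float64(0.0671)), (62, np.float64(0.0608), np.float64(0.0659)), (60, np.float64(0.0532), np.float64(0.0555))]
side [(8, np.float64(0.0753), np.float64(0.0762)), (26, np.float64(0.0746), np.float64(0.0761)), (40, np.float64(0.0714), np.float64(0.0754)), (22, np.float64(0.0649), np.float64(0.0663)), (62, np.float64(0.0613), np.float64(0.0656)), (57, np.float64(0.053), np.float64(0.0551))]
side [(8, np.float64(0.0752), np.float64(0.0761)), (25, np.float64(0.0745), np.float64(0.0761)), (37, np.float64(0.0711), np.float64(0.0752)), (25, np.float64(0.0648), np.float64(0.0674)), (64, np.float64(0.0603), np.float64(0.0659)), (53, np.float64(0.0537), np.float64(0.0555))]
```

The collar is at about 0.063 and the button top at 0.0745. The fingers stopped at 0.0686, which is the full 6 mm of travel and still above the collar. The button has sprung back.

```bash
python3 -c "
from cell import arm
print(arm.hand_in())"
```

```text
the job is handed in; nothing more can be done
None
```

I shut the lid, turned the clamp to locked, pressed the green start button its full 6 mm and released it, and handed the job in at about 17 s; the red stop button wasn't touched and the bystanders look unmoved, but `hand_in()` returned no verdict.

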